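Fetch the load cell for the compression tester

ROBOT

A 6-joint arm with a two-finger parallel gripper is mounted at the origin on the work surface. World frame = base frame: x ahead of the robot, y to its left, z up, the work surface at z = 0. Lengths are in m, angles in rad, forces in N, time in s.
With the tool pointing down it reaches from about 0.25 to 0.775 m from the base axis. Payload 4 kg.
Tool frame: the origin (TCP) lies on the centre line of the jaws, within the pads' length; the fingertips stand 14 mm ahead of it and the grasp point (between the pads) lies 5 mm behind it (robot.tcp_to_tips is the distance from the TCP to the fingertips, in m); z points along the fingers, y is the line along which they close (so a half turn about z gives the same grasp; the last joint's range is limited). The gripper opens to 94 mm and grips with 3 to 60 N. Pads are 16 mm wide; open, the fingers measure 119 mm over their backs; the gripper's body (75 mm by 177 mm) begins 78 mm behind the grasp point.
Start: joints at [-1.368, 0.087, 1.371, -0, 1.684, -0.103], TCP at [0.166, -0.525, 0.22] pointing down, gripper open.
Joint ranges: [-3.1, 3.1], [-0.76, 2.03], [0.27, 2.55], [-1.08, 4.22], [0.17, 2.65], [-2.57, 2.57]. Speed limits (rad/s): [2.79, 2.79, 3.14, 3.14, 3.14, 3.14].

INTERFACE

Orientations are given as [roll, pitch, yaw] about the fixed x, y, z axes, in that order (R = Rz(yaw) Ry(pitch) Rx(roll)).
In Python, from bench import robot gives the robot as it stands.
- The arm moves only by the tool carry_out, never from a script. Its argument "increments" is a list of rows, each a list of 3 entries, a list of its own where there are three numbers: the closure in counts, from 0 (fully open) to 255 (shut), then the shift along the tool's x, y, z in mm, then the turn about the tool's z in degrees. In form: [[fingers, [dx, dy, dz], twist], ...]. A call has 1 to 8 rows; each row shifts and turns the commanded pose from where the row before left it, along the tool's axes as they then stand; what a row does not reach is not made up. A row lasts 1/10 s, in which the tool goes at most 50 mm and 8.59 degrees, less where a joint would pass 70% of its speed; a pose out of reach is approached as far as the arm can. A call with a gripper value outside its range is refused whole. The fingers move at their own pace and stop on an object; the grip force is fixed at half the most. Time passes only in rows, so rows that do not move let the fingers close. It gives the time, the measured TCP pose, the force, the opening and the grip force at its end, in the units of the state.
- robot.get_obs(): the state, without advancing time (a new reading comes with each control period).
- robot.snapshot(name): name is "scene" or "top" or "wrist"; returns the picture (420x560x3 uint8, blue, green, red); there is no depth.
- robot.get_calibration(name): a dict with "vfov" (degrees; the focal length in pixels is half the picture's height over the tangent of half this angle, whatever the lens; pixels are square), "cx", "cy" (the principal point, pixels), "T" (4x4, takes a point from camera to world coordinates). Camera axes: x right, y down, z forward; pixel columns grow to the right and rows downward; lengths in m; the calibration is good to about 2 mm. A picture is of the moment at which its call begins: read the wrist's pose just before it. get_calibration takes no time and is no camera call; for the wrist camera it gives the pose at the moment of the call.
- robot.close_job(): hands the job in; it is judged then, once.
The state is a dict: "time": time; "joint_positions": joint angles; "qvel": joint speeds; "joint_torque": joint torques, N m; "tool_pos": TCP position; "ee_rot": TCP orientation; "wrist_force": force on the tool from outside, world axes, zero at the start; "wrist_torque": the same for the moment, N m; "width": finger opening in m; "finger_force": force on a finger pad.
Only numpy, scipy, OpenCV 4.12 (cv2) and the standard library are available. Lean on these libraries where they do the work, as an engineer would, in place of code of your own. Each camera call takes 0.05 s, during which the arm holds its last target. There are 200 camera calls.

TASK

The instrument case stands ajar: push its lid up and back past its balance point so that it stays open by itself. Then lift out the load cell (the taller round part, with the domed button on top, not the plain spacer beside it) and set it down gently, upright, inside the smallest ring at the centre of the ringed steel platen. Leave the lid open.

Things in the scene. Friction and masses are not known exactly. Their poses are not given: they have to be found in the camera images.
- case: Black clamshell case, fixed; base 130 (x) x 190 (y) x 40 mm high. Origin: centre of its underside; x points from its front to the hinge. Hinge line along y at x = +65, z = 40 mm. Inside, foam with its top 24 mm above the table has two round pockets at x = 0, y = +42 and -42 mm: one holds the load cell, the other a plain spacer (diameter 40, 40 mm tall). Both stick out of the foam.
- lid (a joint): Angle of the lid, a 190 mm wide, 30 mm deep shell of 0.2 kg on a loose hinge. 0: resting ajar on a stop, 45 degrees up, front rim raised; grows as it goes up and back; 0.785: upright; 1.134: open stop. Below its balance point (about 0.47) it falls back to ajar, beyond it falls open and stays.
- lid_tab (a point): Lower corner of the thumb tab in the middle of the lid's front rim, 142 mm from the hinge line. The tab is 44 mm wide along the hinge and 6 mm thick. Moves with the lid; ajar it is 141 mm above the table, 35 mm to the front of the case's centre, with open space before and below it.
- cell_mid (a point): Centre of the load cell, half-way up: steel canister of diameter 40 mm for its lower 44 mm, then a domed button of diameter 23 mm; 56 mm tall in all, about 0.4 kg; z axis up. It starts upright in one of the case's pockets, 19 mm deep in the foam with 1.5 to 2 mm play, its centre 33 mm above the table.
- platen_centre (a point): Centre of the top face of the fixed square steel platen, 160 x 160 x 22 mm, with three engraved rings; z axis up. The top face is 22 mm above the table. The smallest ring is 72 mm in diameter.
Not all that is in view belongs to the job. What is shaped like the part that bears cell_mid but purple is not meant. Several things have the shape of the case; the one meant has the colours described above.

How it is judged:
On the way, in this order (a step that is already met when the one before it is completed fails the run):
1. the lid is open beyond upright, with the load cell still in its pocket (value of joint lid above 0.85 rad and z of cell_mid in the frame of case below 0.045 m), for 0.2 s.
2. the load cell is lifted clear of the case, the lid still open (value of joint lid above 0.85 rad and z of cell_mid in the frame of case above 0.07 m), for 0.1 s.
At the end, for the whole second after the job is handed in: The lid stands open beyond upright (lid joint above 0.85), and the load cell stands upright (within 10 degrees) and at rest on the platen, its centre within 18 mm of the platen's centre (value of joint lid above 0.85 rad and horizontal distance between cell_mid and platen_centre below 0.018 m and z of cell_mid in the frame of platen_centre between 0.023 and 0.033 m and angle between cell_mid's own z axis and vertical below 0.17 rad and linear speed of cell below 0.02 m/s); the robot touches nothing.
It fails at once if the load cell is dropped (falls faster than 0.5 m/s, out of the fingers) (linear speed of cell above 0.5 m/s and contact force between cell and the fingers below 0.1 N).
It also fails if it takes over 67 s, if anything falls off the work surface, if the arm or the gripper's body presses on something with over 40 N, if the wrist force passes 120 N, or if a joint passes its speed limit or range.

## Working session

There is one attempt and no reset: what is moved stays moved. The work goes in short steps, Python scripts to look and compute and a tool call to move; the robot and the scene stay as the last step left them, time stands still between calls to the robot, and variables do not carry over. Pictures are saved under pics/ and viewed, at most 10 in all, crops included, and the job is handed in when it is done.

Besides the shell and the picture viewer there is one more tool, called after "Emit:" as name(argument=value, ...), one argument or row to a line, values as JSON. carry_out: Moves the arm, as the interface text tells. Its arguments: {"type":"object","properties":{"increments":{"type":"array","items":{"type":"array"}}},"required":["increments"]}

```bash
mkdir -p pics; ls
python3 - <<'E'
from bench import robot
import cv2,numpy as np
o=robot.get_obs();print(o)
for n in("scene","top"):
    cv2.imwrite(f"pics/{n}1.png",robot.snapshot(n));c=robot.get_calibration(n);print(n,c)
print(robot.get_calibration("wrist"))
E
```

```text
pics
{'time': 0.0, 'joint_positions': array([-1.36808939e+00,  8.79482248e-02,  1.37226207e+00,  8.41229195e-06,
        1.68360461e+00, -1.03110941e-01]), 'qvel': array([ 6.92554156e-05, -1.26204831e-03, -1.42093431e-03,  5.08786548e-04,
        2.71206784e-03,  9.75563658e-04]), 'joint_torque': array([ 5.18051384e-04, -3.40185428e+01, -3.02425039e+01,  7.16775586e-02,
        3.28826567e-02, -1.77904067e-04]), 'tool_pos': array([ 0.16547622, -0.52396425,  0.2183039 ]), 'ee_rot': array([-3.13938306e+00, -2.37049171e-04,  3.05818557e-01]), 'wrist_force': array([ 0.24023051,  0.59727864, -0.22693651]), 'wrist_torque': array([-0.01632071,  0.04457285, -0.0057982 ]), 'finger_force': 0.0, 'width': 0.09416747052839583}
scene {'vfov': 45.146247539915144, 'cx': 286.9325901658787, 'cy': 207.91433671159552, 'T': array([[ 0.09609406,  0.78752865, -0.60874014,  1.10912169],
       [ 0.99531678, -0.06956754,  0.0671183 , -0.09498089],
       [ 0.01050903, -0.61233894, -0.79052551,  0.88345636],
       [ 0.        ,  0.        ,  0.        ,  1.        ]])}
top {'vfov': 47.7092347880658, 'cx': 277.1005217102645, 'cy': 210.1982234326415, 'T': array([[-4.44195616e-02, -9.70428123e-01,  2.37268118e-01,
         3.17003405e-01],
       [-9.99012964e-01,  4.31490182e-02, -1.05479708e-02,
        -6.43684011e-03],
       [-1.83882445e-06, -2.37502462e-01, -9.71386936e-01,
         9.39474616e-01],
       [ 0.00000000e+00,  0.00000000e+00,  0.00000000e+00,
         1.00000000e+00]])}
{'vfov': 69.9712182438362, 'cx': 279.42003268769963, 'cy': 212.63189182700256, 'T': array([[ 0.30052904, -0.92287144, -0.24081238,  0.23500971],
       [-0.95377079, -0.29129275, -0.07395824, -0.5023641 ],
       [-0.00189296,  0.25190641, -0.96774975,  0.38483267],
       [ 0.        ,  0.        ,  0.        ,  1.        ]])}
```

View pics/scene1.png

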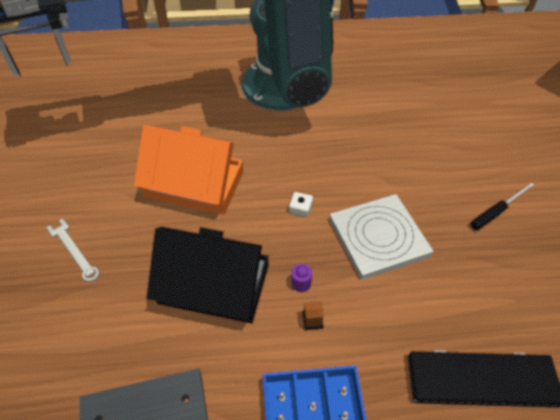

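View pics/top1.png

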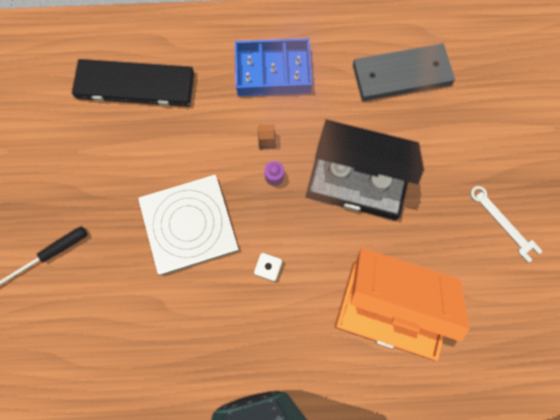

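The cases: orange at top (400,300), a black flat one at (133,82), and a black one ajar at (365,168). The black ajar one fits the description, and the two round parts are visible inside it. I'll confirm in an enlarged crop.

Run:
```python
import cv2,numpy as np
a=cv2.imread("pics/top1.png")[105:230,290:440]
b=cv2.imread("pics/top1.png")[165:285,125:250]
f=lambda i:cv2.convertScaleAbs(cv2.resize(i,None,fx=5,fy=4.8 if 0 else 5,interpolation=cv2.INTER_CUBIC)[:590,:790],alpha=1.8)
cv2.imwrite("pics/c1.png",f(a))
```

```text
(no output)
```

View pics/c1.png

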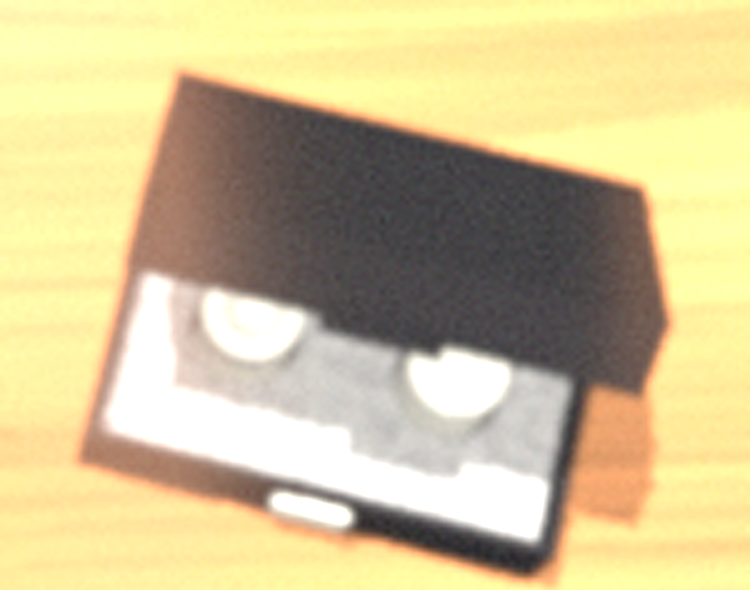

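```bash
cat > h.py <<'E'
import numpy as np,cv2
from bench import robot
def ray(n,uv,z,c=None):
    c=c or robot.get_calibration(n);f=210/np.tan(np.radians(c["vfov"]/2));T=np.array(c["T"])
    d=T[:3,:3]@np.array([(uv[0]-c["cx"])/f,(uv[1]-c["cy"])/f,1]);p=T[:3,3]
    return p+d*(z-p[2])/d[2]
def proj(n,P,c=None):
    c=c or robot.get_calibration(n);f=210/np.tan(np.radians(c["vfov"]/2));T=np.array(c["T"])
    q=(np.asarray(P)-T[:3,3])@T[:3,:3];return q[...,:2]/q[...,2:]*f+[c["cx"],c["cy"]]
E
python3 - <<'E'
from h import *
np.set_printoptions(precision=4,suppress=True)
cr=lambda u,v:(290+u/5,105+v/5)
L=ray("top",cr(82,462),0);R=ray("top",cr(550,580),0)
print(L,R,np.linalg.norm(L-R))
y=(L-R)/np.linalg.norm(L-R);x=np.array([y[1],-y[0],0]);yaw=np.arctan2(x[1],x[0])
c=(L+R)/2+.065*x;print("case",c,"yaw",yaw,np.degrees(yaw))
print("cell pred",c+.042*y,"spacer",c-.042*y,"tab",c-.035*x)
print("cell seen z49",ray("top",cr(252,310),.049),"sp",ray("top",cr(458,370),.045))
print("platen",ray("top",(187.5,223.5),.022),ray("scene",(381.5,233),.022))
# check: project hinge corners & lid corners
for p in [c+.065*x+s*.095*y+[0,0,.04] for s in(1,-1)]+[c-.035*x+s*.022*y+[0,0,.141] for s in(1,-1)]:
    print(p,(proj("top",p)-[290,105])*5,proj("scene",p))
E
```

```text
[ 0.5708 -0.0778  0.    ] [ 0.5129 -0.2643  0.    ] 0.19522378206711652
case [ 0.6039 -0.1903  0.    ] yaw -0.30094602402868 -17.242937038086023
cell pred [ 0.6164 -0.1502  0.    ] spacer [ 0.5915 -0.2304  0.    ] tab [ 0.5705 -0.18    0.    ]
cell seen z49 [ 0.6167 -0.1448  0.049 ] sp [ 0.5896 -0.2247  0.045 ]
platen [0.5219 0.1616 0.022 ] [0.5289 0.168  0.022 ]
[ 0.6942 -0.1189  0.04  ] [170.8167 138.8389] [247.0172 313.2437]
[ 0.6379 -0.3003  0.04  ] [631.5829 250.8634] [147.9726 293.7121]
[ 0.577  -0.1589  0.141 ] [334.0633 329.905 ] [218.614  230.2303]
[ 0.564 -0.201  0.141] [456.1727 360.073 ] [195.1272 226.0334]
```

The black case at (365,168) is confirmed. Its left part (crop 250,320) shows a button ring and the right one (458,375) is plain. I'm setting out to a point before the tab, above height.

Emit:
carry_out(
  increments=[
    [255,[40,-21,-10],0],
    [255,[40,-21,-10],0],
    [255,[40,-21,-10],0],
    [255,[40,-21,-10],0],
    [255,[40,-21,-10],0],
    [255,[40,-21,-10],0],
    [255,[40,-21,-10],0],
    [255,[40,-21,-10],0],
  ],
)

```text
time: 0.9
tool_pos: [0.421, -0.2663, 0.2995]
ee_rot: [-3.141, 0.0, 0.306]
wrist_force: [0.3, -0.2, -0.3]
width: 0.0334
finger_force: 0.0
```

Emit:
carry_out(
  increments=[
    [255,[40,-22,0],7],
    [255,[40,-27,0],7],
    [255,[28,-15,0],7],
    [255,[0,0,0],7],
    [255,[0,0,0],7],
    [255,[0,0,0],0],
    [255,[0,0,0],0],
  ],
)

```text
time: 1.6
tool_pos: [0.5129, -0.1844, 0.299]
ee_rot: [-3.142, 0.001, -0.303]
wrist_force: [0.2, 0.5, 0.2]
width: 0.0006
finger_force: 0.0
```

Run:
```python
from h import *
np.set_printoptions(precision=4,suppress=True)
o=robot.get_obs();print(o["tool_pos"],o["ee_rot"],o["joint_positions"])
c=robot.get_calibration("wrist");print(c)
cv2.imwrite("pics/w1.png",cv2.convertScaleAbs(robot.snapshot("wrist"),alpha=1.6))
for z,p in((.141,(.5716,-.1767)),(.022,(.525,.165)),(.049,(.617,-.147))):print(proj("wrist",[*p,z],c))
```

```text
[ 0.5129 -0.1844  0.299 ] [-3.1415  0.0008 -0.3027] [-0.449   0.0753  1.2273 -0.0001  1.8398  1.4244]
{'vfov': 69.9712182438362, 'cx': 279.42003268769963, 'cy': 212.63189182700256, 'T': array([[-0.2985, -0.9234, -0.2413,  0.5826],
       [-0.9544,  0.2887,  0.0761, -0.2064],
       [-0.0006,  0.253 , -0.9675,  0.4654],
       [ 0.    ,  0.    ,  0.    ,  1.    ]])}
[256.0429 152.9946]
[ 64.7885 243.3407]
[229.2829 122.414 ]
```

View pics/w1.png

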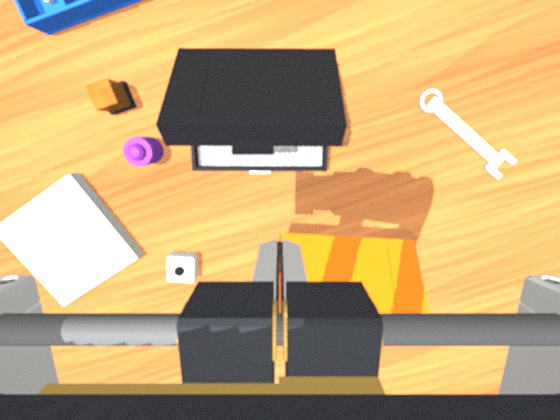

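Wrist view: the case is square with the tool, with the tab at about (253,152) as predicted. Next I go down before the tab, then push along the arc.

Emit:
carry_out(
  increments=[
    [255,[0,-13,20],0],
    [255,[0,-13,40],0],
    [255,[0,0,40],0],
    [255,[0,0,40],0],
    [255,[0,0,23],0],
    [255,[10,0,0],0],
    [255,[10,0,0],0],
    [255,[10,0,0],0],
  ],
)

```text
time: 2.45
tool_pos: [0.5519, -0.1697, 0.1392]
ee_rot: [3.141, -0.005, -0.305]
wrist_force: [-0.5, -0.0, 0.4]
width: 0.0003
finger_force: 0.0
```

Emit:
carry_out(
  increments=[
    [255,[10,0,0],0],
    [255,[10,0,-5],0],
    [255,[10,0,-7],0],
    [255,[10,0,-6],0],
    [255,[10,0,-5],0],
  ],
)

```text
time: 2.95
tool_pos: [0.5989, -0.1843, 0.1617]
ee_rot: [3.141, -0.003, -0.305]
wrist_force: [-0.8, -0.2, 0.3]
width: 0.0005
finger_force: 0.2
```

Run:
```python
from h import *
o=robot.get_obs();print(o["tool_pos"],o["wrist_force"])
a=cv2.resize(robot.snapshot("scene")[150:350,100:340],None,fx=2,fy=2)
b=cv2.resize(robot.snapshot("wrist"),None,fx=.57,fy=.57)
b=cv2.copyMakeBorder(b,0,400-b.shape[0],0,0,0)
cv2.imwrite("pics/s2.png",cv2.convertScaleAbs(np.hstack([a,b[:,:320]]),alpha=1.7))
```

```text
[ 0.59893768 -0.18429188  0.16165145] [-0.82542606 -0.22877957  0.31656251]
```

View pics/s2.png

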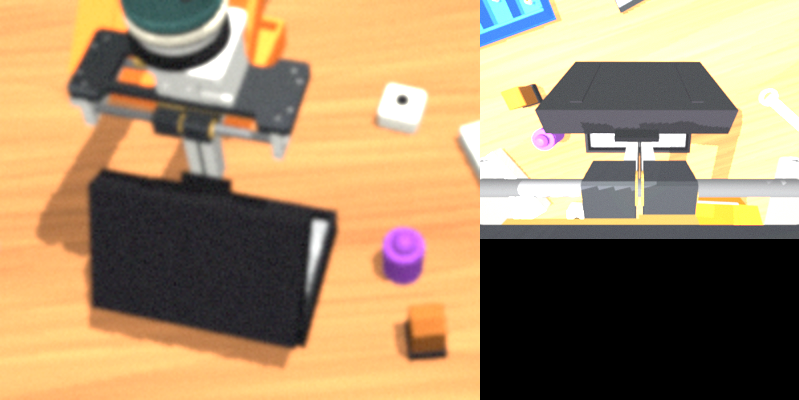

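The tab rests on the fingers and the lid has begun to lift. Pushing on.

Emit:
carry_out(
  increments=[
    [255,[10,0,-4],0],
    [255,[10,0,-4],0],
    [255,[10,0,-3],0],
    [255,[10,0,-3],0],
    [255,[10,0,-2],0],
    [255,[10,0,-1],0],
    [255,[5,0,0],0],
    [255,[0,0,0],0],
  ],
)

```text
time: 3.85
tool_pos: [0.6596, -0.2033, 0.1764]
ee_rot: [3.141, -0.0, -0.305]
wrist_force: [0.3, -0.1, -0.2]
width: 0.0002
finger_force: 0.0
```

Emit:
carry_out(
  increments=[
    [255,[0,0,0],0],
    [255,[0,0,0],0],
    [120,[-20,0,-30],0],
    [100,[-30,0,-30],0],
    [100,[-30,0,-30],0],
    [100,[-30,-30,-20],0],
    [100,[0,0,0],0],
    [100,[0,0,0],0],
  ],
)

```text
time: 4.65
tool_pos: [0.5631, -0.1411, 0.288]
ee_rot: [3.141, -0.003, -0.304]
wrist_force: [-0.2, -0.5, 1.1]
width: 0.0448
finger_force: 0.0
```

Run:
```python
from h import *
np.set_printoptions(precision=4,suppress=True)
c=robot.get_calibration("wrist")
o=robot.get_obs();print(o["tool_pos"],o["ee_rot"],o["width"],o["time"])
im=robot.snapshot("wrist");np.save("w3.npy",im);import json;json.dump({k:np.asarray(v).tolist() for k,v in c.items()},open("c3.json","w"))
cv2.imwrite("pics/w3.png",cv2.convertScaleAbs(im,alpha=1.4))
for p in((.617,-.147,.049),(.525,.165,.022)):print(proj("wrist",p,c))
```

```text
[ 0.5631 -0.1411  0.288 ] [ 3.141  -0.0032 -0.304 ] 0.04481526447086177 4.65
[271.4089 150.4323]
[ 99.8119 267.9713]
```

View pics/w3.png

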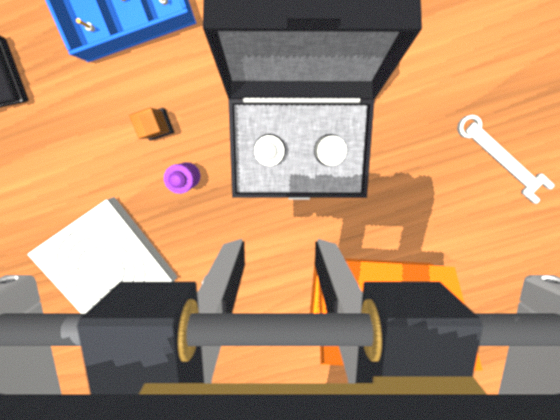

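The lid stands open, with round parts at (268,151) and (332,151). I'll check which one has the button, and enlarge.

Run:
```python
from h import *
im=np.load("w3.npy")[115:195,235:370]
cv2.imwrite("pics/c3.png",cv2.convertScaleAbs(cv2.resize(im,None,fx=5.5,fy=5.5,interpolation=cv2.INTER_CUBIC),alpha=1.6,beta=-160))
```

```text
(no output)
```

View pics/c3.png

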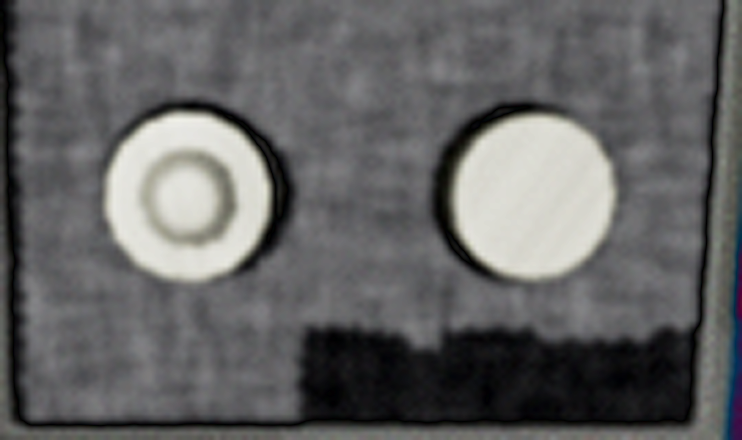

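The left part, at (269,150), has the button, so it is the load cell. The plain spacer is at (332,151).

Run:
```python
from h import *
import json
c=json.load(open("c3.json"));o=robot.get_obs()
from scipy.spatial.transform import Rotation as R
p=ray("wrist",(268.9,150.2),.049,c);q=ray("wrist",(234.5+187/5.5,114.5+196/5.5),.061,c);r=ray("wrist",(331.6,150.2),.045,c)
print(p,q,r,"rel",np.arctan2((p-r)[0],(p-r)[1]))
M=R.from_euler("xyz",o["ee_rot"]).as_matrix()
p[2]=.042;print((M.T@(p-o["tool_pos"]))*1000,o["width"],o["tool_pos"])
```

```text
[ 0.61828391 -0.14392169  0.049     ] [ 0.61892507 -0.14401696  0.061     ] [ 0.59299199 -0.22375437  0.045     ] rel 0.30680804629623276
[ 53.31590624 -14.38925354 244.21524451] 0.049041576406719634 [ 0.56310968 -0.14151198  0.28621449]
```

Emit:
carry_out(
  increments=[
    [100,[27,-7,0],0],
    [100,[26,-7,20],0],
    [100,[0,0,40],0],
    [100,[0,0,40],0],
    [100,[0,0,40],0],
    [100,[0,0,30],0],
    [100,[0,0,0],0],
    [100,[0,0,0],0],
  ],
)

```text
time: 5.5
tool_pos: [0.6176, -0.1445, 0.1148]
ee_rot: [3.141, 0.003, -0.306]
wrist_force: [-0.4, 0.2, 0.4]
width: 0.0568
finger_force: 0.0
```

Run:
```python
from h import *
o=robot.get_obs();c=robot.get_calibration("wrist");print(o["tool_pos"],o["width"],[proj("wrist",(.6185,-.144,z),c) for z in(.049,.061)])
cv2.imwrite("pics/w4.png",robot.snapshot("wrist"))
```

```text
[ 0.61757251 -0.14453711  0.11475211] 0.05679762756769356 [array([278.33005867, 226.33613087]), array([278.26997259, 231.00527139])]
```

View pics/w4.png

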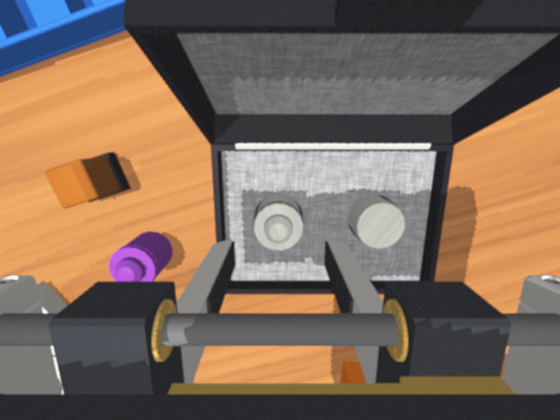

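The cell at (278,222) with its button at (278,229) is centred between the fingers. Going down and gripping.

Emit:
carry_out(
  increments=[
    [100,[1,0,25],0],
    [100,[0,0,25],0],
    [100,[0,0,12],0],
    [100,[0,0,10],0],
    [100,[0,0,0],0],
    [100,[0,0,0],0],
  ],
)

```text
time: 6.15
tool_pos: [0.6199, -0.1447, 0.0458]
ee_rot: [3.141, -0.002, -0.305]
wrist_force: [0.7, 0.4, 0.0]
width: 0.0571
finger_force: 0.0
```

Emit:
carry_out(
  increments=[
    [255,[0,0,0],0],
    [255,[0,0,0],0],
    [255,[0,0,0],0],
    [255,[0,0,0],0],
    [255,[0,0,0],0],
    [255,[0,0,0],0],
  ],
)

```text
time: 6.75
tool_pos: [0.6197, -0.1442, 0.0455]
ee_rot: [-3.141, -0.002, -0.305]
wrist_force: [0.4, 2.1, 4.4]
width: 0.0381
finger_force: 30.0
```

Gripped (38 mm, 30 N). Lifting.

Emit:
carry_out(
  increments=[
    [255,[0,0,-10],0],
    [255,[0,0,-20],0],
    [255,[0,0,-25],0],
    [255,[0,0,-30],0],
    [255,[0,0,-30],0],
    [255,[0,0,-25],0],
    [255,[0,0,-10],0],
    [255,[0,0,0],0],
  ],
)

```text
time: 7.55
tool_pos: [0.6192, -0.1448, 0.1952]
ee_rot: [3.141, -0.001, -0.305]
wrist_force: [-0.1, -0.7, -5.3]
width: 0.0379
finger_force: 30.0
```

Run:
```python
from h import *
from scipy.spatial.transform import Rotation as R
o=robot.get_obs();M=R.from_euler("xyz",o["ee_rot"]).as_matrix()
print(o["tool_pos"],o["wrist_force"],o["width"],o["joint_positions"])
for p in((.45,.16,.2),(.525,.165,.2)):print(M.T@(np.array(p)-o["tool_pos"])*1000)
```

```text
[ 0.61921886 -0.1447563   0.19517477] [-0.08388639 -0.73337934 -5.33393257] 0.03790986538580219 [-3.18477097e-01  2.83864820e-01  1.18993087e+00 -5.57488762e-04
  1.66645136e+00  1.55763709e+00]
[-253.00744272 -239.77872843   -5.30108983]
[-182.9805824  -267.09598926   -5.22301983]
```

Emit:
carry_out(
  increments=[
    [255,[-15,-15,-5],0],
    [255,[-34,-32,0],0],
    [255,[-34,-32,0],0],
    [255,[-34,-32,0],0],
    [255,[-34,-32,0],0],
    [255,[-34,-32,0],0],
    [255,[-34,-32,0],0],
    [255,[-34,-32,0],0],
  ],
)

```text
time: 8.35
tool_pos: [0.4469, 0.1605, 0.1965]
ee_rot: [3.139, 0.004, -0.306]
wrist_force: [1.2, 0.5, -4.8]
width: 0.0385
finger_force: 30.0
```

Emit:
carry_out(
  increments=[
    [255,[0,0,0],0],
    [255,[0,0,0],0],
    [255,[0,0,0],0],
  ],
)

```text
time: 8.65
tool_pos: [0.4491, 0.1587, 0.1978]
ee_rot: [3.139, 0.002, -0.306]
wrist_force: [-0.4, -0.1, -4.8]
width: 0.0385
finger_force: 30.0
```

Run:
```python
from h import *
o=robot.get_obs();c=robot.get_calibration("wrist");print(o["tool_pos"],o["ee_rot"],o["width"],proj("wrist",(.525,.165,.022),c))
im=robot.snapshot("wrist")
import json;json.dump({k:np.asarray(v).tolist() for k,v in c.items()},open("c5.json","w"))
cv2.imwrite("pics/w5.png",im)
```

```text
[0.44914131 0.15871348 0.19784019] [ 3.13935059e+00  2.00163223e-03 -3.05772750e-01] 0.038496068968929015 [252.90703882 136.4468431 ]
```

View pics/w5.png

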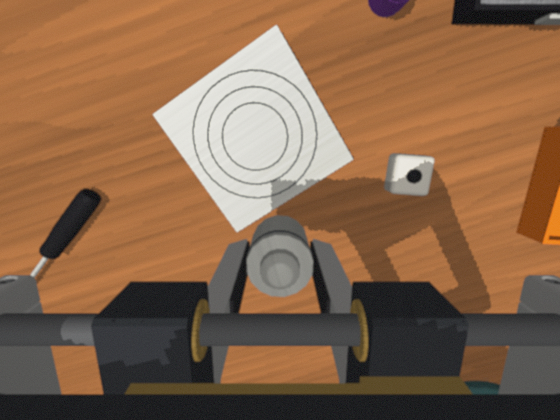

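The rings are centred at (254.5,136), and the cell is held upright at (280,262).

Run:
```python
from h import *
import json
from scipy.spatial.transform import Rotation as R
c=json.load(open("c5.json"));o=robot.get_obs();M=R.from_euler("xyz",o["ee_rot"]).as_matrix()
p=ray("wrist",(254.5,136),.022,c);print(p)
print(proj("wrist",o["tool_pos"]+M@np.array([0,0,-.0035]),c),"canister top at tcp xy")
p[2]=.063;print(M.T@(p-o["tool_pos"])*1000)
```

```text
[0.52492232 0.16316833 0.022     ]
[279.42936657 262.48952583] canister top at tcp xy
[ 70.68801387 -27.49427592 135.01449519]
```

Emit:
carry_out(
  increments=[
    [255,[20,-8,0],0],
    [255,[30,-12,0],0],
    [255,[20,-7,0],0],
    [255,[0,0,20],0],
    [255,[0,0,40],0],
    [255,[0,0,40],0],
    [255,[0,0,20],0],
    [255,[0,0,0],0],
  ],
)

```text
time: 9.5
tool_pos: [0.5214, 0.162, 0.074]
ee_rot: [3.136, 0.01, -0.308]
wrist_force: [0.3, 0.8, -4.0]
width: 0.0384
finger_force: 30.0
```

Emit:
carry_out(
  increments=[
    [255,[0,0,3],0],
    [255,[0,0,3],0],
    [255,[0,0,3],0],
    [255,[0,0,2],0],
    [255,[0,0,0],0],
    [255,[0,0,0],0],
  ],
)

```text
time: 10.1
tool_pos: [0.5245, 0.1644, 0.0688]
ee_rot: [-3.141, -0.001, -0.305]
wrist_force: [-0.6, 0.5, -4.9]
width: 0.0386
finger_force: 30.0
```

Emit:
carry_out(
  increments=[
    [255,[0,0,1.5],0],
    [255,[0,0,1.5],0],
    [255,[0,0,1],0],
    [255,[0,0,0],0],
    [255,[0,0,0],0],
  ],
)

```text
time: 10.6
tool_pos: [0.5243, 0.1643, 0.0644]
ee_rot: [3.141, 0.0, -0.305]
wrist_force: [0.2, 0.1, -4.6]
width: 0.0383
finger_force: 30.0
```

Emit:
carry_out(
  increments=[
    [255,[0,0,1],0],
    [255,[0,0,0],0],
    [255,[0,0,0],0],
  ],
)

```text
time: 10.9
tool_pos: [0.5243, 0.1643, 0.0634]
ee_rot: [3.141, 0.0, -0.305]
wrist_force: [-0.4, 0.2, -4.7]
width: 0.0383
finger_force: 30.0
```

Emit:
carry_out(
  increments=[
    [255,[0,0,0.7],0],
    [255,[0,0,0],0],
    [255,[0,0,0],0],
  ],
)

```text
time: 11.2
tool_pos: [0.5243, 0.1643, 0.0627]
ee_rot: [3.141, 0.0, -0.305]
wrist_force: [1.3, 1.0, -4.1]
width: 0.0381
finger_force: 30.0
```

Emit:
carry_out(
  increments=[
    [255,[0,0,0.7],0],
    [255,[0,0,0],0],
    [255,[0,0,0],0],
  ],
)

```text
time: 11.5
tool_pos: [0.5244, 0.1643, 0.0625]
ee_rot: [-3.142, -0.0, -0.305]
wrist_force: [-1.1, -0.5, -1.5]
width: 0.0386
finger_force: 30.0
```

Contact (force falling). One more small step, then release slowly and retreat upward.

Emit:
carry_out(
  increments=[
    [255,[0,0,0.4],0],
    [255,[0,0,0],0],
    [130,[0,0,0],0],
    [110,[0,0,0],0],
    [90,[0,0,0],0],
    [90,[0,0,0],0],
    [90,[0,0,0],0],
  ],
)

```text
time: 12.2
tool_pos: [0.5245, 0.1643, 0.0617]
ee_rot: [-3.142, -0.0, -0.305]
wrist_force: [-0.4, 0.5, 0.5]
width: 0.0607
finger_force: 0.0
```

Emit:
carry_out(
  increments=[
    [90,[0,0,-10],0],
    [90,[0,0,-20],0],
    [90,[0,0,-30],0],
    [90,[0,0,-40],0],
    [90,[-30,0,-40],0],
    [90,[-40,0,0],0],
    [90,[0,0,0],0],
    [90,[0,0,0],0],
  ],
)

```text
time: 13.0
tool_pos: [0.4574, 0.1856, 0.2026]
ee_rot: [-3.141, -0.002, -0.304]
wrist_force: [0.4, 1.0, 0.5]
width: 0.0609
finger_force: 0.0
```

Run:
```python
from h import *
o=robot.get_obs();c=robot.get_calibration("wrist");print(o["tool_pos"],o["width"],proj("wrist",(.525,.1635,.066),c))
a=robot.snapshot("wrist")[:300];b=robot.snapshot("top")[100:290,100:480]
b=cv2.convertScaleAbs(b,alpha=1.5);b=cv2.resize(b,(560,280))
cv2.imwrite("pics/w6.png",np.vstack([a,b]))
```

```text
[0.45742918 0.18556758 0.20259916] 0.06086534505509355 [280.27221924 136.64947284]
```

View pics/w6.png

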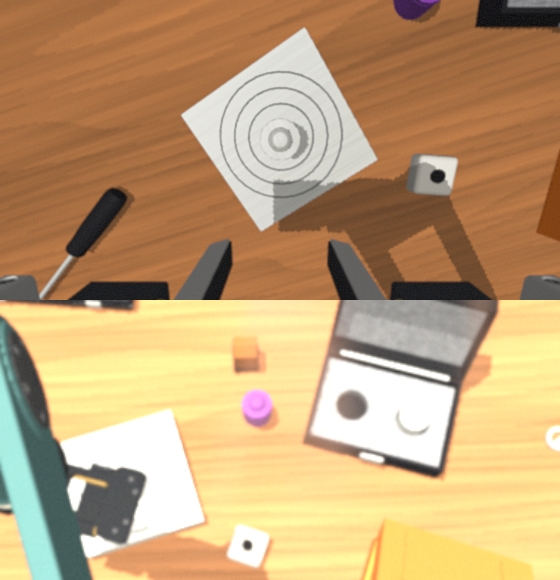

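The cell stands upright at (280,139), centred in the smallest ring. The lid is open and the gripper is clear. Handing in.

```bash
python3 -c "
from bench import robot
print(robot.close_job())"
```

```text
the job is handed in; nothing more can be done
None
```

The job is handed in: in the last pictures the lid stands open and the load cell is upright, centred in the smallest ring, with the gripper clear; no verdict came back.

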